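Close the food keeper and hold its pump at the mark

TASK

Close up the loaded food keeper: pick up its lid from the worktop and seat it fully down on the box with the garlic in it, and let go of the lid. Only then pull the spring-loaded pump handle straight out of the box until its pointer is in line with the upright fin of the rider on the scale strip, and keep it there: finish while still holding the handle, because the spring pulls it back in. Leave the tins and the spice jar beside it where they are.

Things in the scene. Friction and masses are not known exactly. Their poses are not given: they have to be found in the camera images.
- keeper: Open white box fixed to the worktop, outside 150 (its x) by 120 (y) by 120 mm high, walls 5 mm, opening 140 by 110 mm, inner floor at 35 mm. Origin: centre of its underside, z up. On its -y face: black pump barrel, radius 14 mm, axis x = 0 at height 20 mm, out to y = -81 mm. Aluminium scale strip on the worktop: 18 mm wide, 30 high, x = -45 mm, y = -60 to -200 mm
- lid: Loose lid, 0.15 to 0.31 kg, plug down on the worktop. Origin: centre of its underside. Rubber plug 132 (x) by 102 (y) by 10 mm deep, 4 mm play each side in the box; white plate 158 by 128 mm above it, 10 to 16 mm, rests on the rim; black grip bar on top, 60 mm along x, 14 mm along y, 16 to 46 mm. Seated: origin 110 mm above the keeper's, x along the keeper's x, either way round
- lid_grip (a point): Point to grip on the lid's bar: on the lid's centre line, 36 mm above its origin; 14 mm across the lid's y.
- pump (a joint): How far the pump handle is pulled out, m: 0 home, 0.09 at its stop. It slides along the keeper's -y, straight away from the pump face. The spring pulls it in with about 3.6 N at home and 90 N/m more on the way out (10 N at 0.07); let go, it runs home
- pump_bar: White cross bar of the pump handle. Origin: its middle, 100 mm above the worktop; at home 115 mm from the keeper's origin along -y (55 mm in front of the face). 64 mm along the keeper's x, 14 mm along its y (the pull direction), 20 mm high, on a white stem 30 mm wide, 10 mm thick. Room for fingers before and behind it down to 60 mm height. Axes as the keeper's
- pump_pointer (a point): Tip of the handle's thin black pointer, at keeper x = -45 mm, 52 mm high, over the scale strip; moves with the handle and has the same keeper y as the bar's middle. Axes as the keeper's.
- rider_tip (a point): The mark: top of the upright steel fin, 4 mm thick, 51 mm high, of the small steel rider fixed on the scale strip. 30 to 70 mm farther along the keeper's -y than the pointer at home; the pointer passes just above it. At the mark, pointer and fin have the same keeper y. Axes as the keeper's
- garlic: Garlic bulb of about 60 mm, already lying in the keeper, to stay there. Origin: its underside.
- tomato_tin: Bystander: tin 75 mm across, 110 mm high. Origin: centre of its underside.
- tuna_tin: Bystander: flat tin 86 mm across, 40 mm high. Origin: centre of its underside.
- spice_jar: Bystander: small glass spice jar 45 mm across, 106 mm high. Origin: centre of its underside.
There are look-alikes about, which are no part of the job. Leave any green look-alike of the garlic alone.

How it is judged:
By the outcome, as a careful person would: the job done as asked, in the order asked, and still so for the second after the job is handed in, while the arm keeps its last pose, push and grip.
It also fails if it takes over 48 s, if anything falls off the work surface, if the arm or the gripper's body presses on something with over 40 N, if the wrist force passes 120 N, or if a joint passes its speed limit or range.

ROBOT

A 6-joint arm with a two-finger parallel gripper is mounted at the origin on a cart in front of the work surface, level with it; the furniture and walls round the work are solid. World frame = base frame: x ahead of the robot, y to its left, z up, the work surface at z = 0. Lengths are in m, angles in rad, forces in N, time in s.
With the tool pointing down it reaches from about 0.275 to 0.825 m from the base axis. Payload 4.9 kg.
Tool frame: the origin (TCP) lies on the centre line of the jaws, within the pads' length; the fingertips stand robot.nose_length ahead of it and the grasp point (between the pads) lies 5 mm behind it (robot.nose_length is the distance from the TCP to the fingertips, in m); z points along the fingers, y is the line along which they close (so a half turn about z gives the same grasp; the last joint's range is limited). The gripper opens to 85 mm and grips with 20 to 120 N. Pads are 22 mm wide; open, the fingers measure 114 mm over their backs; the gripper's body (76 mm by 85 mm) begins 54 mm behind the grasp point. The pads swing forward as they close: fully open they stand 13 mm farther back than shut.
Start: joints at [1.025, 0.326, -0.193, 1.052, 0, 1.437], TCP at [0.22, 0.504, 0.245] pointing down, gripper open.
Joint ranges: [-2.65, 2.65], [-0.97, 1.79], [-1.3, 1.35], [-1.93, 2.1], [-1.47, 1.37], [-3.14, 3.14]. Speed limits (rad/s): [2.57, 2.57, 3.14, 3.14, 3.14, 3.14].

INTERFACE

Orientations are given as a unit quaternion [x, y, z, w].
In Python, from plant import sensors, optics, job, robot gives the robot as it stands.
- The arm moves only by the shell command python3 -m inch 'ROWS' [FORCE]. ROWS is a JSON list of rows, 1 to 8 of them, each an object with the fields tx, ty, tz (the shift in m), rx, ry, rz (a rotation vector in rad), finger_gap (the opening from 0.0 (shut) to 1.0 (fully open)); a field left out counts as zero (the opening has to be given); each row shifts and turns the commanded pose from where the row before left it, along the tool's axes as they then stand; what a row does not reach is not made up. A row lasts 1/8 s, in which the tool goes at most 0.0625 m and 0.188 rad, less where a joint would pass 70% of its speed; a pose out of reach is approached as far as the arm can. The fingers move at their own pace and stop on an object; FORCE is the grip in N (left out, the last holds). Time passes only in rows, so rows that do not move let the fingers close. It prints the time, the measured TCP pose, the force, the opening and the grip force at its end. Input that does not fit is refused with a message, and nothing moves.
- sensors.sense(): the state, without advancing time (a new reading comes with each control period).
- optics.grab_frame(name): name is "scene" or "side" or "wrist"; returns a dict with "frame" (384x512x3 uint8, red, green, blue), "fov_y" (degrees; the focal length in pixels is half the picture's height over the tangent of half this angle, whatever the lens; pixels are square), "cx", "cy" (the principal point, pixels), "world_from_camera" (4x4, takes a point from camera to world coordinates). Camera axes: x right, y up, looking along -z (the intrinsics and any distortion apply to the point x, -y, -z); pixel columns grow to the right and rows downward; lengths in m; the calibration is good to about 2 mm. A picture is of the moment at which its call begins. There is no depth.
- job.finish_job(): hands the job in; it is judged then, once.
Trained networks look in the newest picture that a camera, given by its name, has taken for a name from the list of things; names that differ only in an ending like _2 or _b are one class to them, and where a whole thing is asked for, a point or a joint stands for the part that bears it (a point fixed in the world has none). Each returns a list of dicts, best first, with "conf" (0 to 1); they miss things now and then, are a little off and sometimes report something else, mostly with a low value. They report only what shows in the picture. A call takes as long as a camera call. They do not tell look-alikes from the thing itself.
- optics.find_in(camera, thing): "bbox" ([centre column, centre row, width, height] in pixels, round what is visible of it).
- optics.trace(camera, thing): "pixels" (384x512 bool, what is visible of it) and "bbox" ([centre column, centre row, width, height] in pixels, round what is visible of it).
The state is a dict: "time_s": time; "joint_pos": joint angles; "dq": joint speeds; "tau": joint torques, N m; "ee_pos": TCP position; "tcp_rot": TCP orientation; "wrist_force": force on the tool from outside, world axes, zero at the start; "moment": the same for the moment, N m; "gripper_width": opening from 0.0 (shut) to 1.0 (fully open); "grip_force": force on a finger pad.
Only numpy, scipy, OpenCV 4.12 (cv2) and the standard library are available. Lean on these libraries where they do the work, as an engineer would, in place of code of your own. Each camera call takes 0.05 s, during which the arm holds its last target. There are 200 camera calls.

## Working session

There is one attempt and no reset: what is moved stays moved. The work goes in short steps, Python scripts to look and compute and a shell command to move; the robot and the scene stay as the last step left them, time stands still between calls to the robot, and variables do not carry over. Pictures are saved under pics/ and viewed, at most 10 in all, crops included, and the job is handed in when it is done.

```bash
mkdir -p pics; ls
python3 - <<'E'
from plant import sensors, optics, job, robot
import cv2,numpy as np
print(robot.nose_length, sensors.sense())
ims=[]
for c in ["scene","side","wrist"]:
    f=optics.grab_frame(c); cv2.imwrite(f"pics/{c}0.png",f["frame"][:,:,::-1])
    print(c,{k:v for k,v in f.items() if k!="frame"})
    for t in ["keeper","lid","lid_grip","pump_bar","pump_pointer","rider_tip","garlic","tomato_tin","tuna_tin","spice_jar"]:
        try: print(t,[(round(d["conf"],2),np.round(d["bbox"]).tolist()) for d in optics.find_in(c,t)])
        except Exception as e: print(t,e)
E
```

```text
pics
0.014 {'time_s': 0.0, 'joint_pos': array([ 1.02481792e+00,  3.26915141e-01, -1.93613523e-01,  1.05198351e+00,
       -2.33381711e-05,  1.43656420e+00]), 'dq': array([ 4.93671679e-04,  3.10141354e-04,  7.72092543e-05,  2.48976759e-03,
        2.08719822e-03, -1.12569924e-04]), 'tau': array([-3.66429631e-04, -4.43407488e+01,  2.62439597e+01,  1.56733295e-02,
       -1.90274100e-04,  6.48941274e-07]), 'ee_pos': array([0.21983093, 0.50353936, 0.24450621]), 'tcp_rot': array([ 2.04421850e-01,  9.78882511e-01, -8.12674097e-04, -2.75190948e-04]), 'wrist_force': array([-0.90151151,  0.06970508, -0.14047128]), 'moment': array([0.01226179, 0.05475589, 0.05178687]), 'grip_force': 0.0, 'gripper_width': 1.0015404161570576}
scene {'fov_y': 52.55811038252028, 'cx': 255.1381009751508, 'cy': 194.0821922639688, 'world_from_camera': array([[ 0.65590641,  0.50109971, -0.56452269,  0.09373866],
       [-0.75467978,  0.45084221, -0.47665473, -0.46121184],
       [ 0.01565911,  0.73867475,  0.67388011,  0.65916624],
       [ 0.        ,  0.        ,  0.        ,  1.        ]])}
keeper [(0.88, [165.0, 1
[... 1258 characters left out ...]
, 37.0, 35.0])]
spice_jar [(0.77, [322.0, 241.0, 22.0, 48.0]), (0.54, [295.0, 220.0, 35.0, 36.0])]
wrist {'fov_y': 62.91508014866787, 'cx': 263.99464912028986, 'cy': 191.90439201925832, 'world_from_camera': array([[ 4.00292854e-01, -8.78705720e-01, -2.60080543e-01,
         1.54452577e-01],
       [ 9.16386932e-01,  3.83588577e-01,  1.14432488e-01,
         5.32482694e-01],
       [-7.88556229e-04, -2.84140918e-01,  9.58782205e-01,
         3.75615483e-01],
       [ 0.00000000e+00,  0.00000000e+00,  0.00000000e+00,
         1.00000000e+00]])}
keeper [(0.77, [81.0, 375.0, 36.0, 18.0])]
lid []
lid_grip []
pump_bar []
pump_pointer []
rider_tip []
garlic []
tomato_tin []
tuna_tin []
spice_jar []
```

Run:
```python
import cv2,numpy as np
a=cv2.imread("pics/scene0.png")[110:370,90:400];b=cv2.imread("pics/side0.png")[110:310,150:360]
cv2.imwrite("pics/a.png",cv2.resize(a,None,fx=2.3,fy=2.3,interpolation=cv2.INTER_CUBIC))
cv2.imwrite("pics/b.png",cv2.resize(b,None,fx=3,fy=3,interpolation=cv2.INTER_CUBIC))
```

```text
(no output)
```

View pics/a.png

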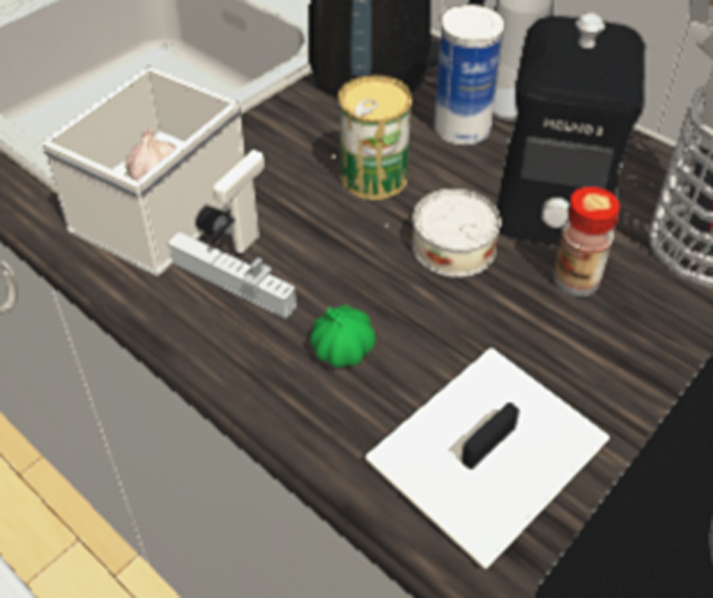

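View pics/b.png

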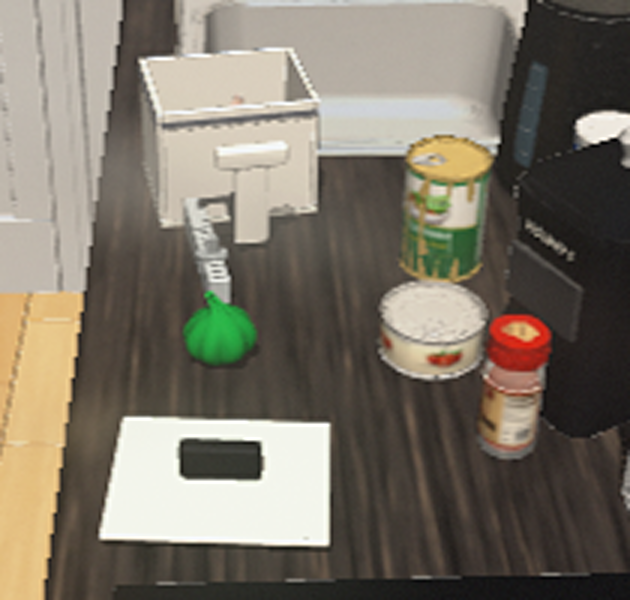

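The lid lies at scene (302,311), and it is the only lid. The keeper is at scene (155,175) with the real white garlic inside it. The green look-alike is at scene (238,257) and side (224,221); I'll leave it alone. The pump handle is at scene (194,199), and the rider is at about scene (202,227) and side (221,199).

```bash
cat > h.py <<'E'
import numpy as np,cv2
from scipy.optimize import least_squares
from scipy.spatial.transform import Rotation as R
from plant import sensors,optics
def proj(f,P):
    T=np.linalg.inv(f["world_from_camera"]);p=np.atleast_2d(P)@T[:3,:3].T+T[:3,3]
    F=192/np.tan(np.radians(f["fov_y"])/2)
    return np.c_[f["cx"]+F*p[:,0]/-p[:,2], f["cy"]-F*p[:,1]/-p[:,2]]
def ray(f,uv):
    F=192/np.tan(np.radians(f["fov_y"])/2);M=f["world_from_camera"]
    return M[:3,3],M[:3,:3]@np.array([(uv[0]-f["cx"])/F,-(uv[1]-f["cy"])/F,-1])
def tri(obs):  # [(f,uv)]
    s=least_squares(lambda X:np.concatenate([proj(f,X)[0]-uv for f,uv in obs]),[.5,0,.05]);return s.x,s.fun
def on_z(f,uv,z):
    o,d=ray(f,uv);return o+d*(z-o[2])/d[2]
def pose(obs,x0,free=(0,1,2,3)):  # obs [(f,local pts Nx3,uv Nx2)]; x,y,z,yaw upright
    x0=np.array(x0,float);free=list(free)
    def full(v):
        x=x0.copy();x[free]=v;return x
    def r(v):
        x=full(v);M=R.from_euler('z',x[3]).as_matrix()
        return np.concatenate([(proj(f,L@M.T+x[:3])-uv).ravel() for f,L,uv in obs])
    s=least_squares(r,x0[free],loss='soft_l1');return full(s.x),r(s.x)
E
python3 - <<'E'
from h import *
S=optics.grab_frame("scene");D=optics.grab_frame("side")
def corners(c):
    m=optics.trace(c,"lid")[0]["pixels"].astype(np.uint8)
    k=cv2.findContours(m,0,2)[0];k=max(k,key=cv2.contourArea)
    k=cv2.convexHull(k)
    for e in range(2,30):
        a=cv2.approxPolyDP(k,e,True)
        if len(a)<=4:break
    return a[:,0]
cs,cd=corners("scene"),corners("side");print(cs.tolist(),cd.tolist())
us=np.array([[303.5,261.7],[354.8,300],[301.7,356.5],[249.6,308.3]]);ud=np.array([[190.3,249],[260,251],[260,292],[183.7,290]])
for a in us: print("lid z0.016",on_z(S,a,.016))
for a in ud: print("lid side",on_z(D,a,.016))
for a in [[155.2,139.6],[195.2,154.8],[156.1,190.4],[110.4,173.9]]: print("kp",on_z(S,a,.12))
for a in [[196.7,129.3],[247.3,126.3],[256,144.3],[203.3,150.7]]: print("kp side",on_z(D,a,.12))
print("rider",tri([(S,[202,226.5]),(D,[221.7,199.3])]))
E
```

```text
[[305, 263], [353, 301], [300, 356], [250, 309]] [[191, 250], [258, 251], [258, 291], [185, 289]]
lid z0.016 [ 0.54290392 -0.21661133  0.016     ]
lid z0.016 [ 0.53390185 -0.34276502  0.016     ]
lid z0.016 [ 0.37825035 -0.33135878  0.016     ]
lid z0.016 [ 0.388217  -0.2049987  0.016    ]
lid side [ 0.38648009 -0.20664248  0.016     ]
lid side [ 0.54473381 -0.21778887  0.016     ]
lid side [ 0.53574466 -0.34692205  0.016     ]
lid side [ 0.38002453 -0.33652357  0.016     ]
kp [0.53129606 0.22755963 0.12      ]
kp [0.5543787  0.11098641 0.12      ]
kp [0.41698418 0.0797775  0.12      ]
kp [0.38492547 0.19530951 0.12      ]
kp side [0.38759212 0.20379236 0.12      ]
kp side [0.53458402 0.22341067 0.12      ]
kp side [0.55298558 0.10821547 0.12      ]
kp side [0.41058643 0.07247416 0.12      ]
rider (array([0.46347285, 0.00344865, 0.01907679]), array([-0.20062628,  2.81079187,  2.00329601, -2.73158925]))
```

```bash
cat >> h.py <<'E'
def delta(p,yaw):  # tool-axes move to TCP p, pointing down with tool y at world angle yaw+90deg
    s=sensors.sense();Rc=R.from_quat(s["tcp_rot"]).as_matrix()
    c,n=np.cos(yaw),np.sin(yaw);cands=[]
    for k in (1,-1):
        Rt=np.array([[-c*k,-n*k,0],[-n*-1*-1*k,c*k,0],[0,0,-1]]);Rt=np.c_[[-c*k,-n*k,0],[-n*k,c*k,0],[0,0,-1]]
        Rt[:,0]=np.cross(Rt[:,1],Rt[:,2]);cands.append(R.from_matrix(Rc.T@Rt).as_rotvec())
    rv=min(cands,key=np.linalg.norm)
    print("d_tool",np.round(Rc.T@(np.array(p)-s["ee_pos"]),4),"rot",np.round(rv,4),"t",round(s["time_s"],2),"F",np.round(s["wrist_force"],1),"ee",np.round(s["ee_pos"],4),"w",round(s["gripper_width"],3))
E
python3 -m inch '[{"tx": -0.038, "ty": -0.0441, "finger_gap": 1}, {"tx": -0.038, "ty": -0.0441, "finger_gap": 1}, {"tx": -0.038, "ty": -0.0441, "finger_gap": 1}, {"tx": -0.038, "ty": -0.0441, "finger_gap": 1}, {"tx": -0.038, "ty": -0.0441, "finger_gap": 1}, {"tx": -0.038, "ty": -0.0441, "finger_gap": 1}, {"tx": -0.038, "ty": -0.0441, "finger_gap": 1}]'
python3 -m inch '[{"tx": -0.038, "ty": -0.0441, "finger_gap": 1}, {"tx": -0.038, "ty": -0.0441, "finger_gap": 1}, {"tx": -0.038, "ty": -0.0441, "finger_gap": 1}, {"tx": -0.038, "ty": -0.0441, "finger_gap": 1}, {"tx": -0.038, "ty": -0.0441, "finger_gap": 1}, {"tx": -0.038, "ty": -0.0441, "finger_gap": 1}, {"rz": -0.17, "finger_gap": 1}, {"rz": -0.167, "finger_gap": 1}]'
python3 - <<'E'
from h import *
delta([.461,-.275,.2445],-.0755)
E
```

```text
time_s: 2.72
ee_pos: [0.3408, 0.113, 0.2457]
tcp_rot: [0.204, 0.979, 0.0, 0.001]
wrist_force: [1.4, 0.6, -0.4]
gripper_width: 0.998
grip_force: 0.0
time_s: 3.72
ee_pos: [0.4433, -0.22, 0.2449]
tcp_rot: [0.035, 0.999, 0.0, -0.0]
wrist_force: [-0.3, 0.3, 0.2]
gripper_width: 1.003
grip_force: 0.0
d_tool [-0.0216 -0.0536  0.0004] rot [ 0.0004 -0.0005  0.0045] t 3.73 F [-0.3  0.3  0.2] ee [ 0.4433 -0.22    0.2449] w 1.003
```

Run:
```python
from h import *
W=optics.grab_frame("wrist");S=optics.grab_frame("scene");D=optics.grab_frame("side")
np.save("W.npy",W)
for n,f in (("w1",W),("s1",S),("d1",D)): cv2.imwrite(f"pics/{n}.png",f["frame"][:,:,::-1])
L=np.array([[-.079,.064,.016],[.079,.064,.016],[.079,-.064,.016],[-.079,-.064,.016]])
M=R.from_euler('z',-.0755).as_matrix();print(proj(W,L@M.T+[.461,-.275,0]))
B=np.array([[x,y,.046] for x in(-.03,.03) for y in (-.007,.007)]);print(proj(W,B@M.T+[.461,-.275,0]))
```

```text
[[274.26413158 112.75921771]
 [272.53686154 242.62958287]
 [170.41325038 242.19344682]
 [159.02360885 112.2304011 ]]
[[207.73845502 161.10696993]
 [220.90513146 161.16582037]
 [210.22758817 214.08670494]
 [222.75593327 214.14107698]]
```

View pics/w1.png

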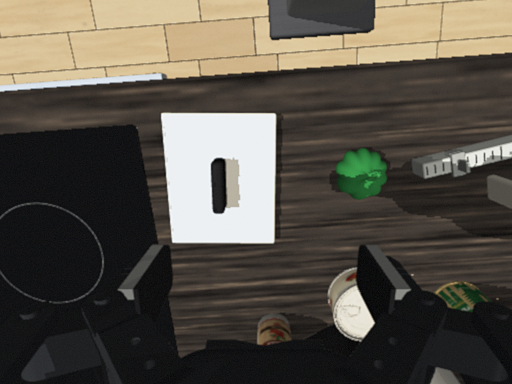

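The lid's corners are at about (162,113), (277,113), (274,243) and (172,243), within 3 px of prediction. The bar is at (218,185). I'll check the fitted height, then descend.

Run:
```python
from h import *
W=np.load("W.npy",allow_pickle=True).item();S=optics.grab_frame("scene");D=optics.grab_frame("side")
L=np.array([[-.079,.064,.016],[.079,.064,.016],[.079,-.064,.016],[-.079,-.064,.016]])
us=np.array([[249.6,308.3],[303.5,261.7],[354.8,300],[301.7,356.5]]);ud=np.array([[190.3,249],[260,251],[260,292],[183.7,290]])
uw=np.array([[277,113],[274,243],[172,243],[162,113]])
x,r=pose([(S,L,us),(D,L,ud),(W,L,uw)],[.461,-.275,0,-.07]);print(x,np.round(r,1))
L[:,2]=.12;L[:,0]*=75/79;L[:,1]*=60/64
us=np.array([[110.4,173.9],[155.2,139.6],[195.2,154.8],[156.1,190.4]]);ud=np.array([[196.7,129.3],[247.3,126.3],[256,144.3],[203.3,150.7]])
k,r=pose([(S,L,us),(D,L,ud)],[.471,.152,0,.2]);print(k,np.round(r,1))
delta([x[0],x[1],.033],x[3])
```

```text
[ 0.46227817 -0.27306059 -0.00262008 -0.0757379 ] [-0.7  0.2  0.2 -0.4  0.4 -0.  -0.2  0.4  1.  -0.1  0.4  0.1  0.  -0.5
 -0.4 -1.  -1.   0.7  0.1 -0.4  0.7 -0.9 -0.3  0.2]
[ 0.47249921  0.15558267 -0.00208828  0.21317197] [ 0.  -0.2  0.1  0.   0.9 -0.4 -2.2  1.7 -0.4  1.5 -0.6 -0.3  1.9 -0.1
  0.6 -0.8]
d_tool [-0.023  -0.0525  0.2123] rot [-0.      0.     -0.0011] t 3.98 F [-0.5 -0.4  0.3] ee [ 0.4434 -0.2189  0.2453] w 1.0
```

```bash
python3 -m inch '[{"tx": -0.023, "ty": -0.0525, "finger_gap": 0.8}, {"tz": 0.06, "finger_gap": 0.8}, {"tz": 0.06, "finger_gap": 0.8}, {"tz": 0.05, "finger_gap": 0.8}, {"tz": 0.03, "finger_gap": 0.8}, {"finger_gap": 0.8}]'
python3 - <<'E'
from h import *
delta([.4623,-.2731,.033],-.0757)
E
```

```text
time_s: 4.72
ee_pos: [0.4608, -0.2716, 0.0433]
tcp_rot: [0.038, 0.999, 0.001, -0.002]
wrist_force: [-0.9, -0.0, 1.1]
gripper_width: 0.798
grip_force: 0.0
d_tool [-0.0017 -0.0014  0.0103] rot [ 0.0028 -0.0042  0.    ] t 4.72 F [-0.9 -0.   1.1] ee [ 0.4608 -0.2716  0.0433] w 0.798
```

```bash
python3 -m inch '[{"tx": -0.0015, "ty": -0.0014, "tz": 0.0095, "finger_gap": 0.8}, {"finger_gap": 0.3}, {"finger_gap": 0.0}, {"finger_gap": 0.0}, {"finger_gap": 0.0}]' 60
python3 -m inch '[{"finger_gap": 0}, {"tz": -0.03, "finger_gap": 0}, {"tz": -0.05, "finger_gap": 0}, {"tz": -0.06, "finger_gap": 0}, {"tz": -0.05, "finger_gap": 0}, {"finger_gap": 0}]' 60
python3 - <<'E'
from h import *
delta([.4725,.1556,.26],.213)
E
```

```text
time_s: 5.35
ee_pos: [0.4644, -0.2749, 0.0367]
tcp_rot: [0.037, 0.999, -0.0, 0.001]
wrist_force: [-0.2, 1.0, 6.4]
gripper_width: 0.149
grip_force: 60.9
time_s: 6.1
ee_pos: [0.4658, -0.2763, 0.23]
tcp_rot: [0.037, 0.999, -0.003, 0.003]
wrist_force: [-0.0, 0.7, -3.7]
gripper_width: 0.147
grip_force: 60.0
d_tool [ 0.0254  0.431  -0.0322] rot [-0.0057  0.006  -0.2878] t 6.1 F [-0.   0.7 -3.7] ee [ 0.4658 -0.2763  0.23  ] w 0.147
```

```bash
python3 -m inch '[{"tx": 0.002, "ty": 0.045, "tz": -0.01, "finger_gap": 0}, {"tx": 0.003, "ty": 0.058, "tz": -0.01, "finger_gap": 0}, {"tx": 0.003, "ty": 0.058, "finger_gap": 0}, {"tx": 0.002, "ty": 0.045, "finger_gap": 0}, {"finger_gap": 0}]' 60
python3 - <<'E'
from h import *
W=optics.grab_frame("wrist");S=optics.grab_frame("scene");D=optics.grab_frame("side")
np.save("F.npy",[W,S,D])
for n,f in (("w2",W),("s2",S),("d2",D)): cv2.imwrite(f"pics/{n}.png",f["frame"][:,:,::-1])
u=lambda a,f:cv2.resize(a[:,:,::-1],None,fx=f,fy=f,interpolation=cv2.INTER_CUBIC)
a=u(S["frame"][130:260,100:230],3);b=u(D["frame"][115:245,180:310],3);
cv2.imwrite("pics/ab.png",np.hstack([a,b]))
cv2.imwrite("pics/w2z.png",u(W["frame"],1.5))
E
```

```text
time_s: 6.72
ee_pos: [0.4677, -0.0655, 0.2441]
tcp_rot: [0.035, 0.999, 0.001, -0.002]
wrist_force: [-0.7, -0.9, -2.2]
gripper_width: 0.149
grip_force: 60.0
```

View pics/ab.png

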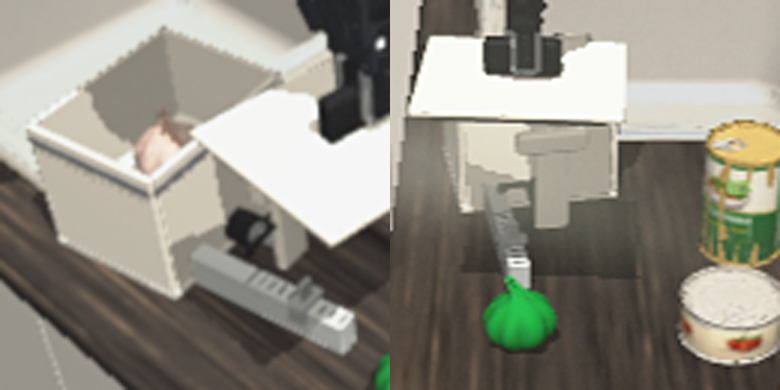

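View pics/w2z.png

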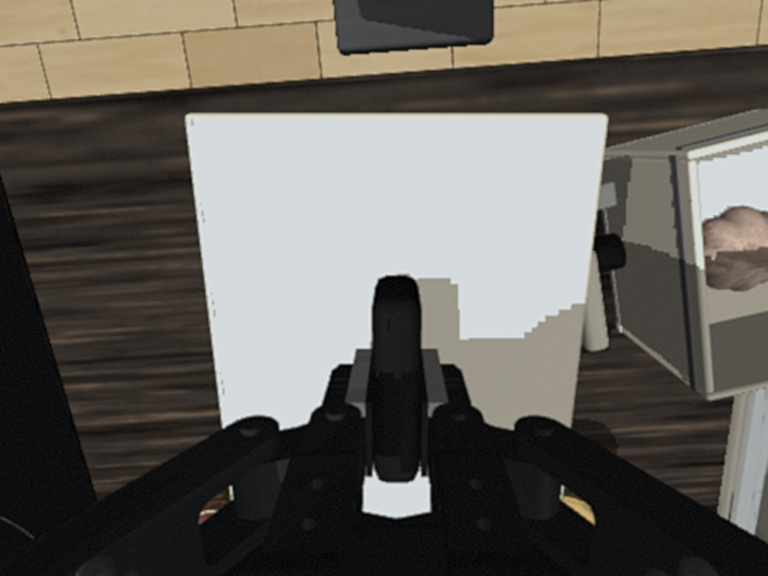

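The scene crop shows the rim's near corner at about (151,190) and the base's near corner at (159,228). In the wrist view the -y rim edge runs from (460,103) to (472,265). The lid is held level and square in the jaws. I'll refine the keeper and held-lid poses by aligning edges.

```bash
cat > fit.py <<'E'
from h import *
from scipy.optimize import minimize
from scipy.ndimage import map_coordinates
def gmag(im,s=1.0):
    g=cv2.GaussianBlur(cv2.cvtColor(im,cv2.COLOR_BGR2GRAY).astype(np.float32),(0,0),s)
    return np.hypot(cv2.Sobel(g,5,1,0),cv2.Sobel(g,5,0,1))
def seg(P,E,n=40):
    t=np.linspace(.04,.96,n)[:,None];return np.vstack([P[a]*(1-t)+P[b]*t for a,b in E])
def score(x,obs,z=0):
    M=R.from_euler('z',x[2]).as_matrix();s=0
    for f,G,L in obs:
        uv=proj(f,L@M.T+[x[0],x[1],z if len(x)<4 else x[3]]);s-=map_coordinates(np.sqrt(G),[uv[:,1],uv[:,0]],order=1).mean()
    return s
def fit(obs,x0,z=0):
    best=None
    for d in [(0,0,0),(.006,0,.03),(-.006,0,-.03),(0,.006,.03),(0,-.006,-.03)]:
        s0=np.array(x0,float);s0[:3]+=d
        sx=np.vstack([s0]+[s0+np.eye(len(s0))[i]*(.004 if i!=2 else .02) for i in range(len(s0))])
        r=minimize(score,s0,args=(obs,z),method='Nelder-Mead',options=dict(initial_simplex=sx,xatol=1e-5,fatol=1e-4))
        if best is None or r.fun<best.fun:best=r
    return best.x,best.fun
a,b=.075,.06
P=np.array([[-a,-b,0],[a,-b,0],[a,b,0],[-a,b,0],[-a,-b,.12],[a,-b,.12],[a,b,.12],[-a,b,.12]])
E
python3 - <<'E'
from fit import *
W,S,D=np.load("F.npy",allow_pickle=True)
g=lambda n,s:gmag(cv2.imread(f"pics/{n}.png"),s)
rim=[(4,5),(5,6),(6,7),(7,4)]
for s in (1.,1.8):
    oS=(S,g("scene0",s),seg(P,rim+[(0,4),(3,0),(3,7)]))
    oD=(D,g("side0",s),seg(P,rim+[(0,4),(1,5)]))
    oW=(W,g("w2",s),seg(P,[(4,5)]))
    for n,o in (("S",[oS]),("D",[oD]),("all",[oS,oD,oW])): x,fu=fit(o,[.4725,.1535,.21]);print(s,n,np.round(x,4),fu)
M=R.from_euler('z',x[2]).as_matrix();Q=P@M.T+[x[0],x[1],0]
out=[]
for n,f,(r0,c0) in (("scene0",S,(130,100)),("side0",D,(115,180)),("w2",W,(90,380))):
    im=cv2.resize(cv2.imread(f"pics/{n}.png")[r0:r0+130,c0:c0+130],(520,520),interpolation=cv2.INTER_CUBIC)
    uv=(proj(f,Q)-[c0,r0]+.5)*4
    for i,j in rim+[(0,4),(0,3),(0,1),(1,5)]: cv2.line(im,tuple(np.int32(uv[i])),tuple(np.int32(uv[j])),(0,0,255),1)
    out.append(im)
cv2.imwrite("pics/fit.png",cv2.resize(np.hstack(out),(800,267),interpolation=cv2.INTER_AREA))
# held lid
c,d=.079,.064
Lp=np.array([[-c,-d,.016],[c,-d,.016],[c,d,.016],[-c,d,.016]]);E=[(0,1),(1,2),(2,3),(3,0)]
s=1.3;o=[(S,g("s2",s),seg(Lp,[(0,1),(3,0)])),(D,g("d2",s),seg(Lp,E[1:4]+[(0,1)])),(W,g("w2",s),seg(Lp,[(3,0)]))]
for k in ([o[0],o[1]],o):
    x,fu=fit(k,[.464,-.064,-.0757,.208]);print("lid",np.round(x,4),fu)
delta(np.r_[x[:2],x[3]+.036],x[2])
E
```

```text
1.0 S [0.4674 0.1557 0.1598] -11.437127113342285
1.0 D [0.4674 0.1531 0.203 ] -12.161664009094238
1.0 all [0.4677 0.1553 0.1794] -33.97245788574219
1.8 S [0.4675 0.1562 0.1569] -9.579519271850586
1.8 D [0.4671 0.1523 0.1827] -10.110066413879395
1.8 all [0.4669 0.1614 0.1824] -29.851543426513672
lid [ 0.4648 -0.068  -0.0736  0.2055] -29.904563903808594
lid [ 0.4642 -0.0686 -0.0699  0.2061] -48.048004150390625
d_tool [ 0.0046 -0.      0.0027] rot [-0.0002 -0.0016 -0.0052] t 6.88 F [ 0.3  0.1 -2.2] ee [ 0.4688 -0.0689  0.2448] w 0.154
```

View pics/fit.png

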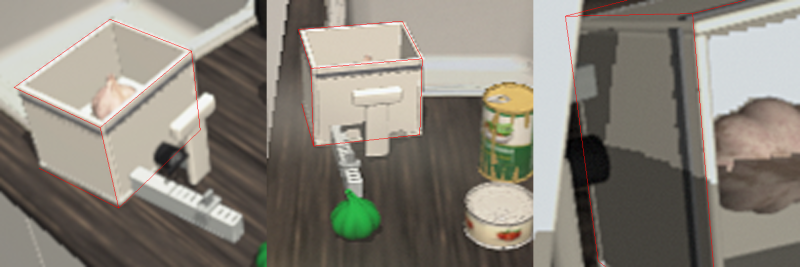

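```bash
python3 -m inch '[{"tz": -0.06, "finger_gap": 0}, {"tz": -0.06, "finger_gap": 0}, {"finger_gap": 0}, {"finger_gap": 0}]' 60
python3 - <<'E'
from fit import *
W2,S,D=np.load("F.npy",allow_pickle=True)
for uv in ([460,103.3],[472,264.7]): print(on_z(W2,uv,.12))
W=optics.grab_frame("wrist");cv2.imwrite("pics/w3.png",W["frame"][:,:,::-1]);np.save("W3.npy",W)
m=optics.trace("wrist","keeper");print(len(m),m[0]["bbox"])
delta([.4677,.1553,.25],.18)
cv2.imwrite("pics/w3z.png",cv2.resize(W["frame"][20:320,312:512,::-1],(400,600),interpolation=cv2.INTER_CUBIC))
E
```

```text
time_s: 7.38
ee_pos: [0.469, -0.0695, 0.3648]
tcp_rot: [0.038, 0.999, 0.0, -0.0]
wrist_force: [-0.0, 0.3, -2.4]
gripper_width: 0.147
grip_force: 60.1
[0.40965068 0.09153962 0.12      ]
[0.55271492 0.1171906  0.12      ]
1 [451.2, 142.2, 120.6, 150.0]
d_tool [0.0173 0.2234 0.1141] rot [ 0.0011 -0.0033 -0.2561] t 7.47 F [ 0.3  0.1 -2.5] ee [ 0.4683 -0.0689  0.3639] w 0.147
```

View pics/w3z.png

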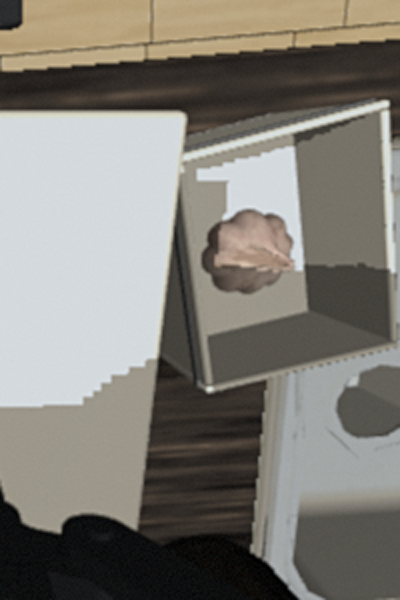

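The rim's outer corners in this wrist view are at about (403.5,99), (506,70.5), (510,191) and (416,215.5), and the garlic is inside.

Run:
```python
from fit import *
W2,S,D=np.load("F.npy",allow_pickle=True);W=np.load("W3.npy",allow_pickle=True).item()
L=P[[4,7,6,5]];u=np.array([[403.5,99],[506,70.5],[510,191],[416,215.5]])
x,r=pose([(W,L,u)],[.468,.155,0,.18]);print("free z",x,np.round(r,1))
x,r=pose([(W,L,u)],[.468,.155,0,.18],(0,1,3));print("z0",x,np.round(r,1))
rim=[(4,5),(5,6),(6,7),(7,4)]
g=lambda n,s:gmag(cv2.imread(f"pics/{n}.png"),s)
for s in (.8,1.2):
    oS=(S,g("scene0",s),seg(P,rim+[(0,4),(3,0),(3,7)]));oD=(D,g("side0",s),seg(P,rim+[(0,4),(1,5)]));oW=(W,g("w3",s),seg(P,rim))
    for n,o in (("S",[oS]),("D",[oD]),("W",[oW]),("all",[oS,oD,oW])): y,fu=fit(o,[x[0],x[1],x[3]]);print(s,n,np.round(y,4),fu)
    M=R.from_euler('z',y[2]).as_matrix();print(proj(W,P[[4,7,6,5]]@M.T+[y[0],y[1],0]).round(1).tolist())
```

```text
free z [ 0.47237116  0.16978598 -0.0114899   0.17633749] [-1.6 -0.6 -0.1  0.7  0.5  1.   0.8 -1.5]
z0 [0.47120712 0.16244445 0.         0.18206685] [-4.2 -0.7  0.6 -0.9  1.9  2.8 -0.4  1.3]
0.8 S [0.4673 0.1554 0.1568] -11.859758377075195
0.8 D [0.4705 0.1536 0.1621] -12.87451171875
0.8 W [0.4705 0.1615 0.179 ] -13.118191719055176
0.8 all [0.4707 0.1571 0.1808] -36.254722595214844
[[394.7, 98.1], [501.9, 69.5], [507.6, 193.8], [411.3, 216.8]]
1.2 S [0.4675 0.1559 0.1587] -10.986343383789062
1.2 D [0.4674 0.1522 0.196 ] -11.580968856811523
1.2 W [0.4703 0.1613 0.1799] -11.851882934570312
1.2 all [0.4704 0.1571 0.1883] -32.625911712646484
[[394.3, 98.3], [501.4, 68.9], [508.1, 193.1], [411.8, 216.7]]
```

Run:
```python
from fit import *
W2,S,D=np.load("F.npy",allow_pickle=True);W=np.load("W3.npy",allow_pickle=True).item()
rim=[(4,5),(5,6),(6,7),(7,4)]
a2,b2=.07,.055
Pi=np.array([[-a2,-b2,.12],[a2,-b2,.12],[a2,b2,.12],[-a2,b2,.12]])
out=[]
for n,f,(r0,c0,z) in (("scene0",S,(130,105,4)),("side0",D,(115,185,5)),("w3",W,(60,392,3.3))):
    h=int(560/z);w=int(264*(1.45 if n=="scene0" else 1.0)/z*1)
    if n=="w3":w=int(400/3.3)
    if n=="side0":w=80
    im=cv2.resize(cv2.imread(f"pics/{n}.png")[r0:r0+h,c0:c0+w],None,fx=z,fy=z,interpolation=cv2.INTER_CUBIC)
    for x,col in (((.469,.1545,.18),(0,0,255)),((.4705,.1605,.18),(0,200,0))):
        M=R.from_euler('z',x[2]).as_matrix();t=[x[0],x[1],0]
        for q,E in ((P@M.T+t,rim+[(0,4),(0,3),(0,1)]),(Pi@M.T+t,[(0,1),(1,2),(2,3),(3,0)])):
            uv=(proj(f,q)-[c0,r0]+.5)*z
            for i,j in E: cv2.line(im,tuple(np.int32(uv[i])),tuple(np.int32(uv[j])),col,1)
    out.append(im[:554])
hh=min(o.shape[0] for o in out);im=np.hstack([o[:hh] for o in out]);print(im.shape)
k=800/im.shape[1];cv2.imwrite("pics/cmp.png",cv2.resize(im,None,fx=k,fy=k,interpolation=cv2.INTER_AREA))
```

```text
(554, 1176, 3)
```

View pics/cmp.png

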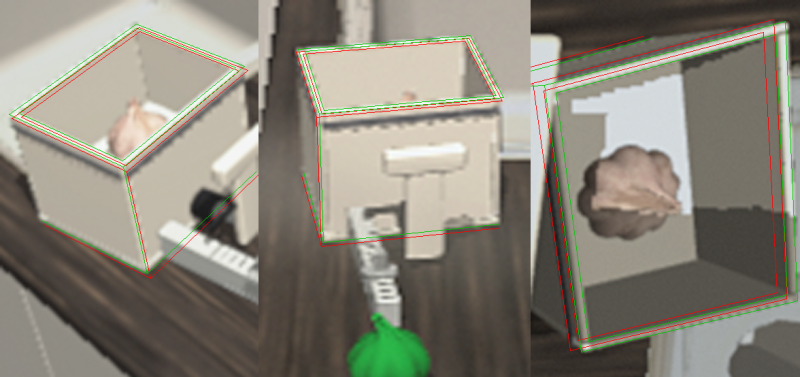

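The wrist view favours the green outline and the scene and side views lie between the two, so I take the keeper at about (0.4695, 0.1565) with yaw 0.18. Next I turn the lid and carry it over.

```bash
python3 -m inch '[{"rz": -0.128, "finger_gap": 0}, {"rz": -0.128, "finger_gap": 0}, {"finger_gap": 0}]' 60
python3 - <<'E'
from h import *
delta([.4731,.1572,.2],.18)
E
```

```text
time_s: 7.85
ee_pos: [0.4685, -0.0685, 0.3643]
tcp_rot: [-0.09, 0.996, 0.001, -0.001]
wrist_force: [0.6, 0.3, -2.6]
gripper_width: 0.152
grip_force: 60.0
d_tool [-0.0452  0.221   0.1644] rot [ 0.0013 -0.0026 -0.0007] t 7.85 F [ 0.6  0.3 -2.6] ee [ 0.4685 -0.0685  0.3643] w 0.152
```

```bash
python3 -m inch '[{"tx": -0.008, "ty": 0.04, "finger_gap": 0}, {"tx": -0.011, "ty": 0.055, "finger_gap": 0}, {"tx": -0.011, "ty": 0.055, "finger_gap": 0}, {"tx": -0.010, "ty": 0.045, "finger_gap": 0}, {"tx": -0.005, "ty": 0.026, "tz": 0.03, "finger_gap": 0}, {"tz": 0.06, "finger_gap": 0}, {"tz": 0.06, "finger_gap": 0}, {"tz": 0.015, "finger_gap": 0}]' 60
python3 -m inch '[{"tz": 0.02, "finger_gap": 0}, {"finger_gap": 0}, {"finger_gap": 0}]' 60
python3 - <<'E'
from fit import *
S=optics.grab_frame("scene");D=optics.grab_frame("side");W=optics.grab_frame("wrist")
for n,f in (("s4",S),("d4",D),("w4",W)): cv2.imwrite(f"pics/{n}.png",f["frame"][:,:,::-1])
np.save("F4.npy",[S,D,W])
c,d=.079,.064;z0=sensors.sense()["ee_pos"][2]-.0375
Lp=np.array([[-c,-d,.016],[c,-d,.016],[c,d,.016],[-c,d,.016]]);E=[(0,1),(1,2),(2,3),(3,0)]
g=lambda n,s=1.:gmag(cv2.imread(f"pics/{n}.png"),s)
oS=(S,g("s4"),seg(Lp,[(0,1),(3,0)]));oD=(D,g("d4"),seg(Lp,E))
for n,o in (("S",[oS]),("D",[oD]),("SD",[oS,oD])): print(n,*fit(o,[.4695,.1565,.18],z0))
delta([.4731,.1572,.147],.18)
a=cv2.resize(cv2.imread("pics/s4.png")[110:250,95:235],(400,400),interpolation=cv2.INTER_CUBIC)
b=cv2.resize(cv2.imread("pics/d4.png")[100:220,170:290],(400,400),interpolation=cv2.INTER_CUBIC)
cv2.imwrite("pics/h4.png",np.hstack([a,b]))
E
```

```text
time_s: 8.85
ee_pos: [0.4702, 0.1564, 0.1968]
tcp_rot: [-0.09, 0.996, -0.0, -0.004]
wrist_force: [-0.3, -0.5, -1.3]
gripper_width: 0.152
grip_force: 60.0
time_s: 9.22
ee_pos: [0.4748, 0.1571, 0.1824]
tcp_rot: [-0.09, 0.996, 0.0, 0.001]
wrist_force: [0.7, -0.6, -2.2]
gripper_width: 0.15
grip_force: 60.0
S [0.47082542 0.15473598 0.17907101] -13.567327499389648
D [0.46985914 0.15337448 0.15317183] -15.607223510742188
SD [0.47063563 0.15455185 0.18014591] -29.0797119140625
d_tool [0.0015 0.0004 0.0351] rot [-0.      0.0023  0.0008] t 9.38 F [-0.3 -0.3 -2.6] ee [0.4746 0.1571 0.1821] w 0.148
```

View pics/h4.png

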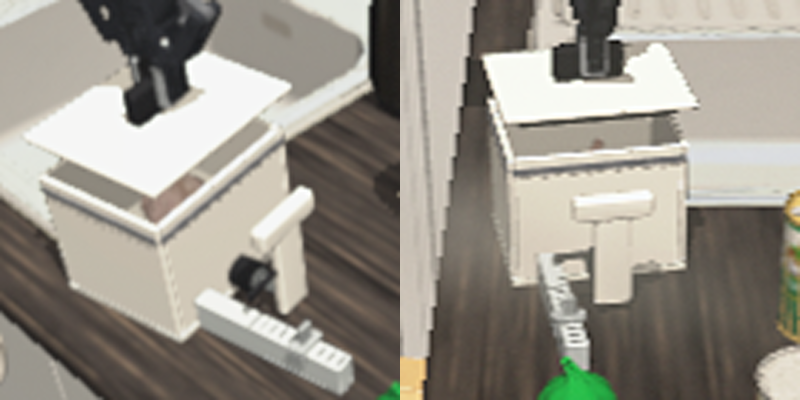

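The lid hovers squarely over the box, about 25 mm above the rim and within 1–2 mm of the keeper in the same cameras. I'll lower it while watching the force.

```bash
python3 -m inch '[{"tx": 0.0015, "tz": 0.015, "finger_gap": 0}, {"tz": 0.01, "finger_gap": 0}, {"tz": 0.003, "finger_gap": 0}, {"finger_gap": 0}]' 60
```

```text
time_s: 9.88
ee_pos: [0.4723, 0.1575, 0.1554]
tcp_rot: [-0.091, 0.996, 0.0, 0.001]
wrist_force: [-9.1, 1.7, 18.2]
gripper_width: 0.148
grip_force: 64.1
```

```bash
python3 -c "
from h import *;print(sensors.sense()['moment'])"; python3 -m inch '[{"tz": -0.005, "finger_gap": 0}, {"tx": 0.0025, "finger_gap": 0}, {"tz": 0.003, "finger_gap": 0}, {"tz": 0.003, "finger_gap": 0}, {"finger_gap": 0}]' 60
python3 -c "
from h import *;print(sensors.sense()['moment'])"
```

```text
[-0.36951654  1.43445658 -0.04264023]
time_s: 10.5
ee_pos: [0.4701, 0.1568, 0.1559]
tcp_rot: [-0.091, 0.996, 0.0, 0.001]
wrist_force: [-12.1, 0.5, 37.8]
gripper_width: 0.152
grip_force: 66.6
[-0.5684958   2.73085524  0.02752535]
```

The moments put the contact on the lid's -x side, about 61 mm from the TCP, so the lid must shift to +x. I'll lift, shift 5 mm and retry.

```bash
python3 -m inch '[{"tz": -0.009, "finger_gap": 0}, {"tx": -0.005, "finger_gap": 0}, {"tz": 0.003, "finger_gap": 0}, {"tz": 0.004, "finger_gap": 0}, {"finger_gap": 0}]' 60
python3 -c "
from h import *;print(sensors.sense()['moment'])"
```

```text
time_s: 11.12
ee_pos: [0.4746, 0.1576, 0.1551]
tcp_rot: [-0.091, 0.996, 0.0, 0.0]
wrist_force: [-6.7, 2.5, 18.1]
gripper_width: 0.148
grip_force: 64.8
[-0.41397226  0.95435861 -0.0295621 ]
```

```bash
python3 -m inch '[{"tz": -0.007, "finger_gap": 0}, {"tx": -0.003, "ty": 0.0025, "finger_gap": 0}, {"tz": 0.003, "finger_gap": 0}, {"tz": 0.003, "finger_gap": 0}, {"finger_gap": 0}]' 60
python3 -c "
from h import *;print(sensors.sense()['moment'])"
```

```text
time_s: 11.75
ee_pos: [0.4766, 0.16, 0.154]
tcp_rot: [-0.09, 0.996, -0.0, -0.001]
wrist_force: [0.4, 0.3, -1.9]
gripper_width: 0.15
grip_force: 60.6
[-0.00903186  0.01556019 -0.06895974]
```

```bash
python3 -m inch '[{"tz": 0.003, "finger_gap": 0}, {"tz": 0.002, "finger_gap": 0}, {"finger_gap": 0}]' 60
python3 -c "
from h import *;print(sensors.sense()['moment'])"
```

```text
time_s: 12.12
ee_pos: [0.477, 0.1601, 0.1496]
tcp_rot: [-0.09, 0.996, -0.0, -0.0]
wrist_force: [-0.4, -0.6, -2.6]
gripper_width: 0.154
grip_force: 60.6
[-0.04023507 -0.02422518  0.04734073]
```

It is inside now, with no contact force. I continue down.

```bash
python3 -m inch '[{"tz": 0.002, "finger_gap": 0}, {"tz": 0.002, "finger_gap": 0}, {"tz": 0.002, "finger_gap": 0}, {"finger_gap": 0}]' 60
python3 -c "
from h import *;print(sensors.sense()['moment'])"
```

```text
time_s: 12.62
ee_pos: [0.4773, 0.16, 0.1465]
tcp_rot: [-0.09, 0.996, -0.0, 0.001]
wrist_force: [-7.8, -3.8, 21.5]
gripper_width: 0.149
grip_force: 63.8
[-0.26545007  1.73903101 -0.05469304]
```

```bash
python3 -m inch '[{"tz": -0.0015, "finger_gap": 0}, {"finger_gap": 0.4}, {"finger_gap": 0.5}, {"finger_gap": 0.5}, {"tz": -0.03, "finger_gap": 0.5}, {"tz": -0.06, "finger_gap": 0.5}, {"tz": -0.06, "finger_gap": 0.5}, {"finger_gap": 0.5}]' 60
python3 - <<'E'
from fit import *
S=optics.grab_frame("scene");D=optics.grab_frame("side");W=optics.grab_frame("wrist")
for n,f in (("s5",S),("d5",D),("w5",W)): cv2.imwrite(f"pics/{n}.png",f["frame"][:,:,::-1])
np.save("F5.npy",[S,D,W])
c,d=.079,.064
Lp=np.array([[-c,-d,.016],[c,-d,.016],[c,d,.016],[-c,d,.016]]);E=[(0,1),(1,2),(2,3),(3,0)]
g=lambda n,s=1.:gmag(cv2.imread(f"pics/{n}.png"),s)
oS=(S,g("s5"),seg(Lp,E));oD=(D,g("d5"),seg(Lp,E));oW=(W,g("w5"),seg(Lp,E))
for n,o in (("S",[oS]),("D",[oD]),("W",[oW]),("SDW",[oS,oD,oW])):
    print(n,*fit(o,[.4725,.158,.18],.11))
print("freez",*fit([oS,oD,oW],[.4725,.158,.18,.11]))
u=lambda n,r,c,w,W_:cv2.resize(cv2.imread(f"pics/{n}.png")[r:r+w,c:c+int(w*W_/400)],(W_,400),interpolation=cv2.INTER_CUBIC)
cv2.imwrite("pics/h5.png",np.hstack([u("s5",120,100,125,380),u("d5",110,180,110,380)]))
delta([0,0,0],.18)
E
```

```text
time_s: 13.62
ee_pos: [0.4799, 0.1608, 0.3001]
tcp_rot: [-0.091, 0.996, 0.0, 0.005]
wrist_force: [-0.0, -0.1, -0.3]
gripper_width: 0.504
grip_force: 0.0
S [0.47270538 0.15680723 0.18751614] -10.73301887512207
D [0.47330525 0.15478033 0.17518022] -15.480900764465332
W [0.47442855 0.15858344 0.18117889] -16.93613052368164
SDW [0.47430355 0.15839226 0.18384425] -42.0682373046875
freez [0.47440482 0.15847053 0.18118175 0.10872154] -42.57194519042969
d_tool [ 0.4972 -0.0716  0.295 ] rot [ 0.     -0.0015  0.0012] t 13.78 F [ 0.6  0.8 -0.3] ee [0.4766 0.1601 0.2943] w 0.502
```

View pics/h5.png

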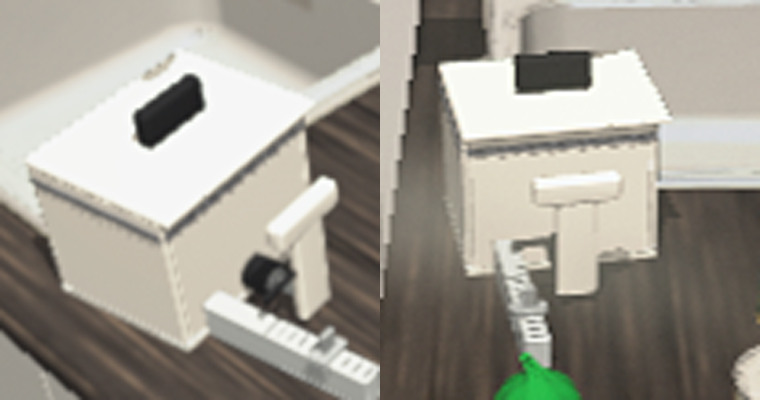

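The lid looks level and flush all round, with fitted height 0.109 m against 0.110 m expected. I'll confirm with a light push on its bar using shut fingers.

```bash
python3 -m inch '[{"tx": 0.003, "tz": 0.05, "finger_gap": 0}, {"tz": 0.05, "finger_gap": 0}, {"tz": 0.015, "finger_gap": 0}, {"finger_gap": 0}, {"finger_gap": 0}]' 30
python3 -m inch '[{"tz": 0.004, "finger_gap": 0}, {"tz": 0.003, "finger_gap": 0}, {"tz": 0.002, "finger_gap": 0}, {"finger_gap": 0}]' 30
```

```text
time_s: 14.4
ee_pos: [0.4753, 0.1599, 0.1816]
tcp_rot: [-0.09, 0.996, 0.0, 0.001]
wrist_force: [-0.2, 0.4, -0.7]
gripper_width: 0.002
grip_force: 0.0
time_s: 14.9
ee_pos: [0.474, 0.1596, 0.1712]
tcp_rot: [-0.09, 0.996, -0.0, -0.0]
wrist_force: [0.2, -0.0, -0.1]
gripper_width: -0.001
grip_force: 0.0
```

```bash
python3 -m inch '[{"tz": 0.0015, "finger_gap": 0}, {"tz": 0.0015, "finger_gap": 0}, {"finger_gap": 0}]' 30
python3 - <<'E'
from h import *
delta([.4926,.0439-.0,.24],.181)
E
```

```text
time_s: 15.28
ee_pos: [0.4744, 0.1597, 0.17]
tcp_rot: [-0.091, 0.996, -0.0, 0.001]
wrist_force: [-4.7, -1.1, 13.8]
gripper_width: -0.001
grip_force: 7.1
d_tool [ 0.0028 -0.1172 -0.07  ] rot [-0.0002  0.0013  0.0003] t 15.28 F [-4.7 -1.1 13.8] ee [0.4744 0.1597 0.17  ] w -0.001
```

The contact came at tip height 0.156 m, exactly the seated bar top, so the lid is down. Next I go above the pump handle and look with the wrist camera.

```bash
python3 -m inch '[{"tz": -0.05, "finger_gap": 0.5}, {"tz": -0.04, "finger_gap": 0.5}, {"tx": 0.001, "ty": -0.057, "finger_gap": 0.5}, {"tx": 0.001, "ty": -0.055, "finger_gap": 0.5}, {"finger_gap": 0.5}, {"finger_gap": 0.5}]' 30
cat > look.py <<'E'
from fit import *
def rect(f,im,k,z,x0=-.075,x1=.045,y0=-.21,y1=-.07,s=2000):
    # top view in keeper axes at height z; 0.5 mm/px; col=x, row=-y
    M=R.from_euler('z',k[2]).as_matrix();c=np.array([[x0,y1,z],[x1,y1,z],[x1,y0,z],[x0,y0,z]])
    H=cv2.getPerspectiveTransform(proj(f,c@M.T+[k[0],k[1],0]).astype(np.float32),np.float32([[0,0],[(x1-x0)*s,0],[(x1-x0)*s,(y1-y0)*s],[0,(y1-y0)*s]]))
    return cv2.warpPerspective(im,H,(int((x1-x0)*s),int((y1-y0)*s)),flags=cv2.INTER_CUBIC)
K=(.4725,.1575,.181)
def strip(f,im,k=K,z=.0515,xs=(-.056,-.034)):
    g=cv2.cvtColor(rect(f,im,k,z,xs[0],xs[1],s=1000),cv2.COLOR_BGR2GRAY)
    for r in range(g.shape[0]): print(round(-.07-r/1000,3),*["%3d"%v for v in g[r,::2]])
E
python3 - <<'E'
from look import *
W=optics.grab_frame("wrist");S=optics.grab_frame("scene");D=optics.grab_frame("side")
np.save("F6.npy",[W,S,D]);ims=[f["frame"][:,:,::-1].copy() for f in (W,S,D)]
for n,i in zip(("w6","s6","d6"),ims): cv2.imwrite(f"pics/{n}.png",i)
a,b=.032,.007
B=np.array([[-a,-b,.11],[a,-b,.11],[a,b,.11],[-a,b,.11]]);E=[(0,1),(1,2),(2,3),(3,0)]
o=[(f,gmag(i,.9),seg(B,E)) for f,i in zip((W,S,D),ims)]
for n,q in (("W",o[:1]),("S",o[1:2]),("D",o[2:]),("all",o)): print(n,*fit(q,[.4925,.0444,.181]))
for t in ("pump_bar","rider_tip"):
    for d in optics.find_in("wrist",t): print(t,d["conf"],d["bbox"])
delta([.4926,.0439,.24],.181)
strip(W,ims[0])
E
```

```text
time_s: 16.02
ee_pos: [0.4922, 0.0492, 0.2581]
tcp_rot: [-0.09, 0.996, 0.0, -0.0]
wrist_force: [-0.8, -0.5, 0.4]
gripper_width: 0.501
grip_force: 0.0
W [0.48974092 0.04777342 0.17327197] -19.488788604736328
S [0.48969129 0.04695973 0.19856086] -13.599482536315918
D [0.49059891 0.04497979 0.36659414] -10.544145584106445
all [0.48981163 0.04778184 0.17628616] -42.237586975097656
pump_bar 0.94 [276.4, 168.1, 35.4, 82.9]
rider_tip 0.67 [220.8, 121.7, 14.2, 23.8]
rider_tip 0.24 [28.4, 275.9, 56.9, 71.9]
d_tool [ 0.0007 -0.0063  0.0182] rot [ 0.0002 -0.0002  0.0021] t 16.27 F [ 0.5  0.7 -0.6] ee [0.4921 0.0502 0.2582] w 0.497
-0.07 190 238 234 236 236 234 234 238 186  30  63
-0.071 192 238 234 236 236 234 234 238 185  28  63
-0.072 193 238 234 236 236 233 234 238 184  25  61
-0.073 191 238 234 236 234 234 233 238 185  22  60
-0.074 191 238 234 235 236 234 233 238 185  22  60
-0.075 192 237 234 236 235 234 233 238 183  25  61
-0.076 193 237 234 235 236 233 233 237 183  29  64
-0.077 192 237 234 236 235 233 234 237 182  32  65
-0.078 191 237 235 237 235 233 234 236 182  31  64
-0.079 191 238
[... 5900 characters left out ...]
 61  63  59  59  72  68  58  46  49  57
-0.196  57  62  62  58  58  73  70  58  46  52  58
-0.197  58  61  61  59  61  73  66  55  46  51  58
-0.198  58  60  61  56  62  73  64  54  46  52  60
-0.199  57  60  61  59  61  73  64  53  47  52  57
-0.2  59  62  62  58  66  71  66  52  45  53  58
-0.201  59  63  62  56  68  70  63  51  45  56  57
-0.202  59  63  60  56  66  70  62  51  46  57  58
-0.203  59  62  57  54  66  71  61  49  47  56  55
-0.204  60  64  60  55  67  71  58  48  49  56  55
-0.205  62  61  59  55  69  70  56  45  50  57  53
-0.206  61  62  61  56  71  63  54  44  51  55  55
-0.207  50  53  47  49  69  52  52  45  52  56  55
-0.208  38  36  34  37  61  47  47  45  54  60  55
```

```bash
python3 -m inch '[{"ty": -0.046, "tz": 0.02, "finger_gap": 0.5}, {"tz": 0.02, "finger_gap": 0.5}, {"finger_gap": 0.5}, {"finger_gap": 0.5}]' 30
cat > prof.py <<'E'
from look import *
def prof(name,y0=-.175,y1=-.14):
    W=optics.grab_frame("wrist");im=W["frame"][:,:,::-1].copy();cv2.imwrite(f"pics/{name}.png",im);np.save(name+".npy",W)
    M=R.from_euler('z',K[2]).as_matrix();print("cam keeper",M.T@(W["world_from_camera"][:3,3]-[K[0],K[1],0]))
    g=cv2.cvtColor(rect(W,im,K,.0515,-.060,-.03,y0,y1,s=2000),cv2.COLOR_BGR2GRAY)
    for r in range(g.shape[0]): print("%.4f"%(y1-(r+.5)/2000),*["%3d"%v for v in g[r,::6]])
E
python3 - <<'E'
from prof import *
prof("w7")
E
python3 -m inch '[{"ty": -0.045, "finger_gap": 0.5}, {"finger_gap": 0.5}, {"finger_gap": 0.5}]' 30
python3 - <<'E'
from prof import *
prof("w8")
E
```

```text
time_s: 16.77
ee_pos: [0.5009, 0.0045, 0.2189]
tcp_rot: [-0.091, 0.996, -0.0, 0.0]
wrist_force: [1.0, 0.5, 0.3]
gripper_width: 0.5
grip_force: 0.0
cam keeper [-0.07147817 -0.15619446  0.34919229]
-0.1403  59 119 240 223 211 210 237  37  31  46
-0.1408  59 119 239 237 234 234 237  36  31  41
-0.1413  59 120 238 244 244 242 237  39  31  37
-0.1418  61 120 237 240 236 235 237  39  31  34
-0.1423  63 121 237 238 235 234 236  39  32  35
-0.1428  63 121 238 237 235 233 236  39  33  35
-0.1433  62 121 238 237 234 233 236  38  34  33
-0.1438  61 120 237 237 234 233 236  37  34  36
-0.1443  62 120 237 238 234 233 237  37  33  40
-0.1448  63 121 237 240 236 236 237  38  31  46
-0.1453  64 118 238 244 242 240 236  39  29  50
-0.1458  64 118 239 238 235 233 237  39  30  48
-0.1463  65 118 239 228 222 219 239  39  31  43
-0.1468  65 117 240 180 174 168 243  40  31  39
-0.1473  64 116 244 128 122 114 244  40  31  36
-0.1478  64 116 245 132 109  90 231  39  34  36
-0.1483  65 117 243 180 134 103 208  36  36  37
-0.1488  66 112 245 222 158 124 175  33  34  36
-0.1493  66 104 244 236 171 148 150  31 
[... 5218 characters left out ...]
 164 168 174 184 182 138  48
-0.1678 151 147 168 167 175 170 183 159 123  47
-0.1683 121 121 190 193 199 182 195 110  89  48
-0.1688  92 111 218 220 221 207 215  63  59  48
-0.1693  83 120 237 238 237 230 233  34  46  49
-0.1698  78 127 244 243 238 234 238  36  48  49
-0.1703  75 127 239 238 234 236 240  36  48  49
-0.1708  74 129 238 237 234 235 237  38  50  49
-0.1713  75 129 237 237 233 234 237  40  51  49
-0.1718  76 128 237 237 233 234 237  41  51  49
-0.1723  75 127 237 237 233 234 237  41  51  49
-0.1728  75 127 237 237 235 235 238  41  50  50
-0.1733  75 127 238 240 240 240 239  39  50  50
-0.1738  73 127 238 245 243 238 239  38  49  50
-0.1743  72 128 239 229 224 218 238  37  48  50
```

The fin top stays at keeper y = -0.159 in all three wrist views, and the pointer is at -0.1107, which means a pull of about 48.5 mm. Now I'll grasp the bar.

```bash
python3 -c "
from h import *
delta([.4915,.0462,.095],.181)"
python3 -m inch '[{"ty": 0.044, "finger_gap": 0.5}, {"tx": 0.0015, "ty": 0.0439, "finger_gap": 0.5}, {"tz": 0.04, "finger_gap": 0.5}, {"tz": 0.04, "finger_gap": 0.5}, {"tz": 0.025, "finger_gap": 0.5}, {"finger_gap": 0.5}]' 30
python3 -c "
from h import *
delta([.4915,.0462,.095],.181)"
```

```text
d_tool [0.0015 0.0876 0.1237] rot [0.0002 0.0005 0.001 ] t 17.25 F [-0.5 -0.1  0.2] ee [ 0.5088 -0.0397  0.2187] w 0.499
time_s: 18.0
ee_pos: [0.4895, 0.0468, 0.1119]
tcp_rot: [-0.091, 0.996, 0.0, -0.002]
wrist_force: [-0.4, -1.2, -0.2]
gripper_width: 0.502
grip_force: 0.0
d_tool [-0.0019 -0.001   0.0169] rot [ 0.0011 -0.0039  0.0017] t 18.0 F [-0.4 -1.2 -0.2] ee [0.4895 0.0468 0.1119] w 0.502
```

```bash
python3 -m inch '[{"tz": 0.016, "finger_gap": 0.5}, {"finger_gap": 0.5}, {"finger_gap": 0.1}, {"finger_gap": 0}, {"finger_gap": 0}, {"finger_gap": 0}]' 80
python3 - <<'E'
from h import *
delta([.4915,.0462,.095],.181)
E
```

```text
time_s: 18.75
ee_pos: [0.4921, 0.0467, 0.0987]
tcp_rot: [-0.091, 0.996, 0.001, 0.001]
wrist_force: [-2.6, 3.3, 6.7]
gripper_width: 0.149
grip_force: 78.0
d_tool [ 0.0007 -0.0004  0.0037] rot [0.0017 0.0023 0.0006] t 18.75 F [-2.6  3.3  6.7] ee [0.4921 0.0467 0.0987] w 0.149
```

```bash
python3 -m inch '[{"ty": -0.01, "finger_gap": 0}, {"ty": -0.013, "finger_gap": 0}, {"ty": -0.013, "finger_gap": 0}, {"ty": -0.008, "finger_gap": 0}, {"finger_gap": 0}, {"finger_gap": 0}]' 80
python3 - <<'E'
from prof import *
delta([0,0,0],.181)
prof("w9",-.175,-.14)
E
```

```text
time_s: 19.5
ee_pos: [0.4998, 0.0043, 0.0987]
tcp_rot: [-0.091, 0.996, 0.002, 0.001]
wrist_force: [-2.4, 8.3, 8.5]
gripper_width: 0.147
grip_force: 78.4
d_tool [0.4926 0.0857 0.0979] rot [0.0041 0.0024 0.0009] t 19.5 F [-2.4  8.3  8.5] ee [0.4998 0.0043 0.0987] w 0.147
cam keeper [-0.07283918 -0.15668264  0.22884913]
-0.1403  84 242 255 228 195 219 225  64  69  70
-0.1408  85 240 255 255 255 255 196  50  70  69
-0.1413  85 242 255 255 255 255 183  48  71  70
-0.1418  85 241 255 255 255 255 183  49  69  71
-0.1423  85 242 255 254 255 242 176  48  66  73
-0.1428  85 240 255 254 255 201 169  49  63  73
-0.1433  85 238 255 254 255 197 170  48  61  73
-0.1438  87 240 255 254 238 199 170  49  62  73
-0.1443  89 242 255 254 208 200 171  50  66  76
-0.1448  88 243 255 254 196 200 170  48  69  74
-0.1453  91 243 255 254 200 200 168  48  71  76
-0.1458  93 243 255 255 202 201 170  50  70  77
-0.1463  95 243 255 255 201 203 177  49  70  76
-0.1468  94 243 255 255 183 201 181  48  71  75
-0.1473  94 243 255 225 126 167 179  50  68  77
-0.1478  95 244 255 120  59 111 178  50  58  76
-0.1483  93 2
[... 1830 characters left out ...]
 254 254 254 233  71  75  72
-0.1678  86 245 255 254 254 254 231  69  73  70
-0.1683  86 246 255 254 254 254 232  71  73  70
-0.1688  86 245 255 254 254 254 232  72  73  70
-0.1693  86 245 255 254 254 254 232  71  73  70
-0.1698  85 245 255 254 254 254 231  72  74  68
-0.1703  86 246 255 255 255 255 230  72  74  67
-0.1708  85 246 255 255 255 255 230  71  74  67
-0.1713  85 246 255 255 255 252 230  73  74  68
-0.1718  85 246 246 167 192 227 228  74  74  69
-0.1723  83 245 244 118 102 192 229  75  76  70
-0.1728  82 245 255 255 254 247 229  74  75  70
-0.1733  81 246 255 255 255 255 230  74  73  70
-0.1738  80 246 255 255 255 255 232  74  74  71
-0.1743  80 246 255 254 254 254 232  74  72  68
```

Pointer centre is at -0.1563 and fin centre at about -0.1593, so 3 mm remain.

```bash
python3 -m inch '[{"ty": -0.003, "finger_gap": 0}, {"finger_gap": 0}, {"finger_gap": 0}, {"finger_gap": 0}]' 80
python3 - <<'E'
from prof import *
delta([0,0,0],.181)
prof("w10",-.168,-.15)
E
```

```text
time_s: 20.05
ee_pos: [0.5003, 0.0017, 0.0987]
tcp_rot: [-0.091, 0.996, 0.002, 0.001]
wrist_force: [-1.7, 7.5, 7.6]
gripper_width: 0.151
grip_force: 78.4
d_tool [0.4925 0.0886 0.0979] rot [0.0043 0.0024 0.0012] t 20.05 F [-1.7  7.5  7.6] ee [0.5003 0.0017 0.0987] w 0.151
cam keeper [-0.07284506 -0.15946663  0.22884822]
-0.1502  85 221 255 208 203 201 170  50  65  77
-0.1507  84 175 251 203 203 201 169  51  66  76
-0.1512  76 166 212 201 203 202 168  50  68  75
-0.1517  61 156 204 204 203 201 169  45  72  74
-0.1522  61 135 178 192 189 186 165  63  74  75
-0.1527 119 152 169 165 165 161 154 149  72  77
-0.1532 198 209 209 152 155 153 150 222  68  76
-0.1537 235 244 243 154 156 155 150 243  67  76
-0.1542 235 242 243 157 158 157 148 241  66  76
-0.1547 235 241 241 159 159 159 165 239  68  76
-0.1552 238 243 244 163 164 163 200 242  67  77
-0.1557 240 244 246 164 167 166 222 247  66  80
-0.1562 240 244 249 163 168 169 221 249  69  79
-0.1568 238 243 253 146 148 138 179 218  55  61
-0.1573 236 241 242 162  96  72  86 108  40  41
-0.1578 235 241 197 218  46  43  43  42  42  45
-0.1583 236
[... 248 characters left out ...]
 226 100  79  75  77  41  43
-0.1613 237 243 243 227 205 192 189 189  49  55
-0.1618 237 243 245 241 247 246 246 246  63  72
-0.1623 238 243 244 244 248 249 249 249  68  78
-0.1628 238 244 244 243 243 243 243 243  65  75
-0.1633 239 244 244 245 244 243 243 244  65  73
-0.1638 240 245 244 245 244 244 243 244  63  74
-0.1643 241 245 242 243 243 242 243 246  65  74
-0.1648 235 239 239 238 238 237 241 249  65  73
-0.1653 195 224 241 235 228 231 218 216  68  73
-0.1658 125 228 253 250 246 247 201 120  72  72
-0.1663  89 242 255 255 255 255 217  66  74  73
-0.1668  85 246 255 255 255 255 234  65  75  74
-0.1673  88 246 255 255 254 255 233  68  75  71
-0.1677  88 246 255 254 254 254 231  66  73  71
```

```bash
python3 -c "
from plant import job;print(job.finish_job())"
```

```text
the job is handed in; nothing more can be done
None
```

I seated the lid fully on the keeper and let go of it, then pulled the pump handle out until its pointer was within about 0.3 mm of the rider fin. The gripper was still holding the handle there when I handed in at about 20 s, and the tins, spice jar and green look-alike were not touched.

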